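# Find the unlatched incubator lid and hold it open

## Task

The three-chamber incubator on the bench reports a leaking lid: pick up the hand scanner, log the check by holding it steadily aimed at the barcode label on the incubator's right-hand deck for a second, and lay the scanner back flat on its rubber pad. Then tap down on the lids' pull tabs to find the one lid that is not latched (it gives under the finger; the latched ones stay hard), take it by its tab and swing it open at least half-way to upright. Finish still holding it open and still, so that the chamber can be looked into, and leave the other things on the bench where they are.

Things in the scene. Friction and masses are not known exactly. Their poses are not given: they have to be found in the camera images.
- scanner_grip (a point): Middle of the hand scanner, half-way up (16 mm above its underside), the place to grip: a slim dark wand, 170 mm long, handle 36 mm wide and 32 mm thick, grey head 48 mm wide and 38 mm thick at its +x end (handle from 90 mm behind to 20 mm ahead of this point), 0.13 to 0.25 kg. x points along the wand towards the head, z up. It lies on its pad at the start.
- scanner_window (a point): Reading window under the scanner's nose, 86.5 mm ahead of the grip point (along the wand) and 3.5 mm below it. Its x axis is the reading beam, which leaves 45 degrees downward and forward of the wand; y points to the wand's left. It reads from 50 to 200 mm, label centre within 18 mm of the beam, beam within 60 degrees of the label's upright, from any side.
- scanner: The hand scanner as a whole; origin at the middle of its underside.
- pad: Grey rubber pad on which the scanner lies, 215 x 85 x 6 mm, fixed; origin at the middle of its underside, x along its length.
- incubator: Light grey bench incubator, 300 (x) x 480 (y) mm, fixed; origin at the middle of its underside, front (robot side) towards its -x, left to its +y. Deck 120 mm high; sloping front panel 75 to 95 mm high under the pull tabs. Three white lids side by side, tops 155 mm high, 125 mm apart; flat service deck at its right-hand end.
- label (a point): Centre of the white barcode label, 34 x 58 mm, lying flat on the incubator's right-hand service deck, 121 mm above the bench; z up, x as the incubator's x.
- lid_left (a joint): Hinge of the left lid (seen from the robot), rad: 0 closed, grows as it opens, stop at 1.35. Axis along the incubator's y, 193 mm behind and 7 mm below the closed tab point; the tab swings up and back about it. Lid: slab 165 x 115 x 26 mm, 0.36 kg, falls shut unless held. Pressed, the unlatched lid sinks on its foam seal to -0.05 at most; a latched one gives under 0.008 either way.
- tab_left (a point): Grip point of the left lid's pull tab: plain metal bar, 22 mm wide (y), 14 mm thick, sticking out 45 mm forward from the middle of the lid's front edge. Point: its middle, 17 mm behind the tip, 142 mm above the bench closed. Axes turn with the lid. All closed tabs stand level; pressed here the unlatched one sinks about 2 mm at 2 N, 6 mm at 5 N, 10 mm at most; latched ones stay hard.
- lid_middle (a joint): Hinge of the middle lid (seen from the robot), rad: 0 closed, grows as it opens, stop at 1.35. Axis along the incubator's y, 193 mm behind and 7 mm below the closed tab point; the tab swings up and back about it. Lid: slab 165 x 115 x 26 mm, 0.36 kg, falls shut unless held. Pressed, the unlatched lid sinks on its foam seal to -0.05 at most; a latched one gives under 0.008 either way.
- tab_middle (a point): Grip point of the middle lid's pull tab: plain metal bar, 22 mm wide (y), 14 mm thick, sticking out 45 mm forward from the middle of the lid's front edge. Point: its middle, 17 mm behind the tip, 142 mm above the bench closed. Axes turn with the lid. All closed tabs stand level; pressed here the unlatched one sinks about 2 mm at 2 N, 6 mm at 5 N, 10 mm at most; latched ones stay hard.
- lid_right (a joint): Hinge of the right lid (seen from the robot), rad: 0 closed, grows as it opens, stop at 1.35. Axis along the incubator's y, 193 mm behind and 7 mm below the closed tab point; the tab swings up and back about it. Lid: slab 165 x 115 x 26 mm, 0.36 kg, falls shut unless held. Pressed, the unlatched lid sinks on its foam seal to -0.05 at most; a latched one gives under 0.008 either way.
- tab_right (a point): Grip point of the right lid's pull tab: plain metal bar, 22 mm wide (y), 14 mm thick, sticking out 45 mm forward from the middle of the lid's front edge. Point: its middle, 17 mm behind the tip, 142 mm above the bench closed. Axes turn with the lid. All closed tabs stand level; pressed here the unlatched one sinks about 2 mm at 2 N, 6 mm at 5 N, 10 mm at most; latched ones stay hard.
- tube_rack: Yellow rack of small tubes, 100 x 200 x 53 mm; bystander, leave it alone. Origin at the middle of its underside.
- bottle: White bottle with cap, 64 mm across, 130 mm high; bystander, leave it alone. Origin at the middle of its underside.
- dishes: Two stacked clear dishes, 62 mm across, 27 mm high, at the back of the incubator's service deck, behind the label; bystander, leave it alone. Origin at the middle of its underside.
- tip_box: Pipette tip box, 88 x 128 x 62 mm; bystander, leave it alone. Origin at the middle of its underside.
- marker: Marker pen, 130 x 19 x 15 mm; bystander, leave it alone. Origin at the middle of its underside.
- timer: Flat bench timer, 62 x 62 x 18 mm; bystander, leave it alone. Origin at the middle of its underside.
- vial: Small amber screw-cap vial, 28 mm across, 52 mm high; bystander, leave it alone. Origin at the middle of its underside.

How it is judged:
By the outcome, as a careful person would: the job done as asked, in the order asked, and still so for the second after the job is handed in, while the arm keeps its last pose, push and grip.
It also fails if it takes over 70 s, if anything falls off the work surface, if the arm or the gripper's body presses on something with over 40 N, if the wrist force passes 120 N, or if a joint passes its speed limit or range.

## Robot

A 6-joint arm with a two-finger parallel gripper is mounted at the origin on the work surface. World frame = base frame: x ahead of the robot, y to its left, z up, the work surface at z = 0. Lengths are in m, angles in rad, forces in N, time in s.
With the tool pointing down it reaches from about 0.35 to 0.775 m from the base axis. Payload 7.3 kg.
Tool frame: the origin (TCP) lies at the very end of the fingers, on their centre line; the grasp point (between the pads) lies 19 mm behind it; x points along the fingers, y is the direction in which the jaws open and shut, and the axes are right-handed (so a half turn about x gives the same grasp; the last joint's range is limited). The gripper opens to 92 mm and grips with 3 to 60 N. Pads are 19 mm wide; open, the fingers measure 130 mm over their backs; the gripper's body (75 mm by 190 mm) begins 47 mm behind the grasp point.
Start: joints at [-1.373, 0.342, 1.524, -0, 1.275, -0.146], TCP at [0.177, -0.494, 0.227] pointing down, gripper open.
Joint ranges: [-2.53, 2.53], [-0.77, 2.02], [0.04, 2.7], [-1, 4.14], [0.28, 2.66], [-3.11, 3.11]. Speed limits (rad/s): [2.57, 2.57, 3.14, 3.14, 3.14, 3.14].

## Interface

Orientations are given as [roll, pitch, yaw] about the fixed x, y, z axes, in that order (R = Rz(yaw) Ry(pitch) Rx(roll)).
In Python, from cell import robot gives the robot as it stands.
- The arm moves only by the tool play_rows, never from a script. Its argument "moves" is a list that holds one entry, the list of rows, each a list of 5 numbers: the shift along the tool's x, y, z in m, then the turn about the tool's x in degrees, then the opening, from -1 (shut) to 1 (fully open), so that 0 is half open. A call has exactly 10 rows; each row shifts and turns the pose as measured when the row begins, along the tool's axes as they then stand; what a row does not reach is not made up. A row lasts 1/10 s, in which the tool goes at most 50 mm and 8.59 degrees, less where a joint would pass 70% of its speed; a pose out of reach is approached as far as the arm can. A call with a gripper value outside its range is refused whole. The fingers move at their own pace and stop on an object; "grip_force" is the grip in N (left out, the last holds). Time passes only in rows, so rows that do not move let the fingers close, or fill a call up. It gives the time, the measured TCP pose, the force and the opening at its end, in the units of the state.
- robot.observe(): the state, without advancing time (a new reading comes with each control period).
- robot.read_camera(name): name is "scene" or "top" or "wrist"; returns the picture (400x640x3 uint8, red, green, blue); there is no depth.
- robot.get_calibration(name): a dict with "mtx" (3x3 intrinsics, pixels), "k1" (the pictures are not rectified: a ray, as slopes to the right and down, at radius r is drawn at 1 + k1 r^2 times it, then the intrinsics apply), "view" (4x4, takes a point from world to camera coordinates). Camera axes: x right, y up, looking along -z (the intrinsics and any distortion apply to the point x, -y, -z); pixel columns grow to the right and rows downward; lengths in m; the calibration is good to about 2 mm. A picture is of the moment at which its call begins: read the wrist's pose just before it. get_calibration takes no time and is no camera call; for the wrist camera it gives the pose at the moment of the call.
- robot.hand_in(): hands the job in, once; it reports no verdict.
Trained networks look in the newest picture that a camera, given by its name, has taken for a name from the list of things; names that differ only in an ending like _2 or _b are one class to them, and where a whole thing is asked for, a point or a joint stands for the part that bears it (a point fixed in the world has none). Each returns a list of dicts, best first, with "score" (0 to 1); they miss things now and then, are a little off and sometimes report something else, mostly with a low value. They report only what shows in the picture. A call takes as long as a camera call.
- robot.spot_in(camera, label): "point" ([column, row] in pixels, amid what is visible of it).
The state is a dict: "time": time; "qpos": joint angles; "qvel": joint speeds; "joint_efforts": joint torques, N m; "tool_pos": TCP position; "tool_rot": TCP orientation; "contact_force": force on the tool from outside, world axes, zero at the start; "torque": the same for the moment, N m; "opening": finger opening in m.
Only numpy, scipy, OpenCV 4.12 (cv2) and the standard library are available. Lean on these libraries where they do the work, as an engineer would, in place of code of your own. Each camera call takes 0.05 s, during which the arm holds its last target.

## Working session

There is one attempt and no reset: what is moved stays moved. The work goes in short steps, Python scripts to look and compute and a tool call to move; the robot and the scene stay as the last step left them, time stands still between calls to the robot, and variables do not carry over. Pictures are saved under pics/ and viewed, and the job is handed in when it is done.

Besides the shell and the picture viewer there is one more tool, called after "Request:" by a JSON object that holds its "api" and its "payload". play_rows: Moves the arm, as the interface text tells. Its arguments: {"type":"object","properties":{"moves":{"type":"array"},"grip_force":{"type":"number"}},"required":["moves"]}

```bash
ls; mkdir -p pics
python3 - <<'E'
from cell import robot
import cv2
for n in ["scene","top","wrist"]:
    im=robot.read_camera(n); cv2.imwrite(f"pics/{n}0.png",im[:,:,::-1])
    c=robot.get_calibration(n); print(n,c)
print(robot.observe())
E
```

```text
pics
scene {'mtx': array([[403.94512885,   0.        , 322.34580032],
       [  0.        , 403.94512885, 207.17383764],
       [  0.        ,   0.        ,   1.        ]]), 'k1': -0.027585863078172377, 'view': array([[ 0.82656313,  0.56243709, -0.02139884, -0.47155381],
       [-0.353211  ,  0.54793296,  0.7582951 ,  0.1026712 ],
       [ 0.43821842, -0.61922047,  0.65156015, -1.48259604],
       [ 0.        ,  0.        ,  0.        ,  1.        ]])}
top {'mtx': array([[500.91961213,   0.        , 325.25937864],
       [  0.        , 500.91961213, 202.4398855 ],
       [  0.        ,   0.        ,   1.        ]]), 'k1': -0.15836215596744443, 'view': array([[-0.00192489, -0.99982674, -0.01851428,  0.04365847],
       [ 0.99168016, -0.00429157,  0.12865474, -0.58593183],
       [-0.1287119 , -0.01811259,  0.99151661, -1.46563519],
       [ 0.        ,  0.        ,  0.        ,  1.        ]])}
wrist {'mtx': array([[307.46765646,   0.        , 321.18188427],
       [  0.        , 307.46765646, 202.14042174],
       [  0.        ,   0.        ,   1.        ]]), 'k1': -0.0006359683592915
[... 211 characters left out ...]
    ,  0.        ,  0.        ,  1.        ]])}
{'time': 0.15, 'qpos': array([-1.37298034e+00,  3.42583949e-01,  1.52477023e+00,  6.29473888e-05,
        1.27538380e+00, -1.45988623e-01]), 'qvel': array([ 0.0003277 , -0.00042109, -0.00267315,  0.00071827,  0.00023431,
        0.00012505]), 'joint_efforts': array([ 1.17461514e-03, -4.31469405e+01, -2.44352049e+01,  7.18461117e-02,
        5.38704044e-02, -8.05082004e-05]), 'tool_pos': array([ 0.17695074, -0.49397809,  0.22620312]), 'tool_rot': array([-1.7692978 ,  1.56964942,  1.71608111]), 'contact_force': array([-0.42582267,  0.7273335 ,  0.01885098]), 'torque': array([-0.02198616, -0.02576735, -0.05989987]), 'opening': 0.09193071266249717}
```

View pics/top0.png

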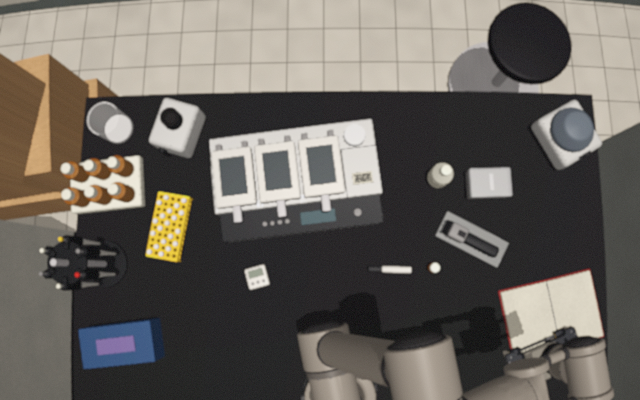

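View pics/scene0.png

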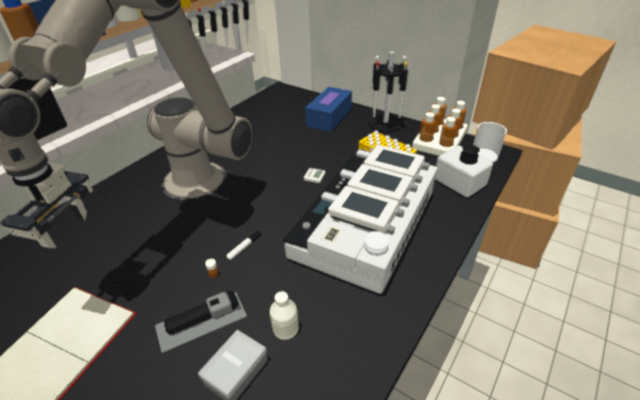

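View pics/wrist0.png

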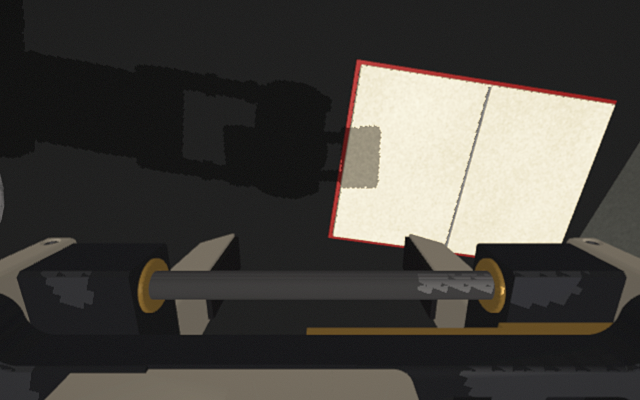

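```bash
cat > h.py <<'E'
from cell import robot
import numpy as np, cv2
from scipy.spatial.transform import Rotation as R
def ray(cam,px,cal=None):
    c=cal or robot.get_calibration(cam); K=c["mtx"]
    d=np.array([(px[0]-K[0,2])/K[0,0],(px[1]-K[1,2])/K[1,1]])
    u=d.copy()
    for _ in range(20): u=d/(1+c["k1"]*(u@u))
    V=c["view"]; Rm=V[:3,:3]; o=-Rm.T@V[:3,3]
    return o,Rm.T@np.array([u[0],-u[1],-1])
def at_z(cam,px,z,cal=None):
    o,v=ray(cam,px,cal); return o+v*(z-o[2])/v[2]
def proj(cam,p,cal=None):
    c=cal or robot.get_calibration(cam); K=c["mtx"]
    q=c["view"][:3,:3]@np.asarray(p)+c["view"][:3,3]
    u=np.array([q[0]/-q[2],-q[1]/-q[2]]); u=u*(1+c["k1"]*(u@u))
    return np.array([K[0,0]*u[0]+K[0,2],K[1,1]*u[1]+K[1,2]])
def tri(l):  # list of (o,v)
    A=np.zeros((3,3));b=np.zeros(3)
    for o,v in l:
        v=v/np.linalg.norm(v);P=np.eye(3)-np.outer(v,v);A+=P;b+=P@o
    return np.linalg.solve(A,b)
def st():
    s=robot.observe(); Rm=R.from_euler('xyz',s["tool_rot"]).as_matrix()
    return s,np.array(s["tool_pos"]),Rm
def snap(cam,name):
    cal=robot.get_calibration(cam); im=robot.read_camera(cam); cv2.imwrite(f"pics/{name}.png",im[:,:,::-1]); return im,cal
E
python3 - <<'E'
from h import *
Z=dict(scanner_grip=.022,scanner_window=.0185,scanner=.022,pad=.003,label=.121,tab_left=.142,tab_middle=.142,tab_right=.142,bottle=.065,vial=.026,marker=.0075,tip_box=.031,dishes=.134,timer=.009,tube_rack=.03,incubator=.1)
for k,z in Z.items():
    for cam in ["top","scene"]:
        r=robot.spot_in(cam,k)[:3]
        print(k,cam,[(np.round(x["point"]).astype(int).tolist(),round(x["score"],2),at_z(cam,x["point"],z).round(3)[:2].tolist()) for x in r])
s,p,Rm=st(); print(s["time"],p,Rm.round(3))
E
```

```text
scanner_grip top [([466, 239], 0.63, [0.475, -0.385])]
scanner_grip scene [([396, 158], 0.72, [0.572, 0.489]), ([204, 313], 0.63, [0.479, -0.396])]
scanner_window top [([468, 239], 0.7, [0.476, -0.393])]
scanner_window scene [([202, 313], 0.7, [0.474, -0.398])]
scanner top [([466, 241], 0.57, [0.468, -0.384])]
scanner scene [([204, 314], 0.75, [0.482, -0.397]), ([377, 243], 0.26, [0.727, 0.057])]
pad top [([478, 235], 0.85, [0.486, -0.429]), ([434, 268], 0.19, [0.388, -0.286])]
pad scene [([193, 330], 0.76, [0.482, -0.439]), ([380, 182], 0.64, [0.585, 0.347])]
label top [([296, 180], 0.76, [0.64, 0.124])]
label scene [([362, 218], 0.87, [0.685, 0.034]), ([362, 210], 0.71, [0.669, 0.061])]
tab_left top [([234, 178], 0.68, [0.644, 0.298])]
tab_left scene [([395, 161], 0.85, [0.649, 0.305])]
tab_middle top [([280, 172], 0.85, [0.659, 0.169]), ([477, 236], 0.56, [0.477, -0.385])]
tab_middle scene [([383, 185], 0.75, [0.675, 0.173]), ([204, 311], 0.43, [0.559, -0.437]), ([362, 209], 0.21, [0.677, 0.043])]
tab_right top [([322, 167], 0.79, [0.672, 0.048])]
tab_right scene [([361, 210], 0.9
[... 627 characters left out ...]
0.631, 0.127]), ([487, 184], 0.45, [0.626, -0.421])]
dishes scene [([378, 242], 0.95, [0.773, -0.038]), ([233, 365], 0.54, [0.696, -0.49]), ([382, 144], 0.36, [0.561, 0.384])]
timer top [([259, 278], 0.8, [0.36, 0.244]), ([469, 241], 0.54, [0.468, -0.396])]
timer scene [([315, 180], 0.5, [0.384, 0.226])]
tube_rack top [([167, 226], 0.8, [0.515, 0.527])]
tube_rack scene [([380, 144], 0.6, [0.482, 0.536]), ([378, 244], 0.16, [0.733, 0.051])]
incubator top [([295, 184], 0.69, [0.631, 0.128])]
incubator scene [([365, 217], 0.68, [0.679, 0.061]), ([376, 242], 0.53, [0.756, -0.011])]
1.75 [ 0.176992   -0.49428284  0.22672693] [[ 0.     0.337 -0.941]
 [-0.    -0.941 -0.337]
 [-1.     0.     0.   ]]
```

Run:
```python
import cv2
t=cv2.imread("pics/top0.png"); s=cv2.imread("pics/scene0.png")
cv2.imwrite("pics/t_sc.png",cv2.resize(t[200:280,420:530],None,fx=7,fy=7,interpolation=cv2.INTER_CUBIC))
cv2.imwrite("pics/t_inc.png",cv2.resize(t[110:250,200:395],None,fx=4,fy=4,interpolation=cv2.INTER_CUBIC))
```

```text
(no output)
```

View pics/t_sc.png

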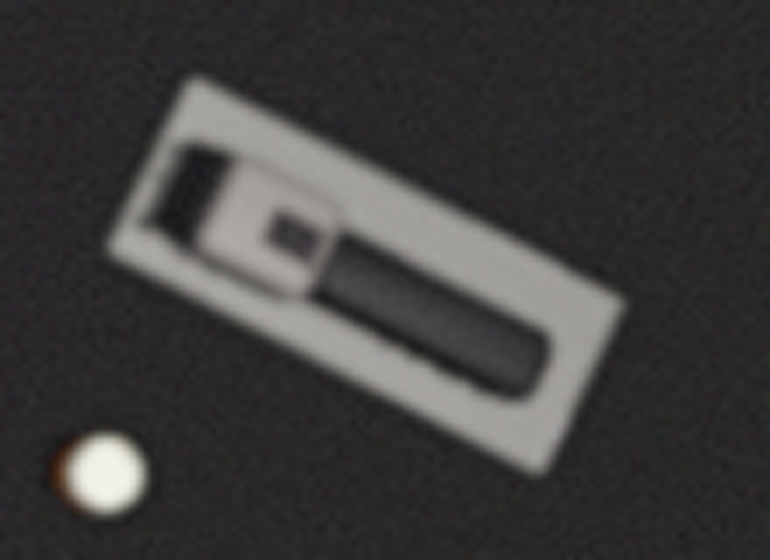

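View pics/t_inc.png

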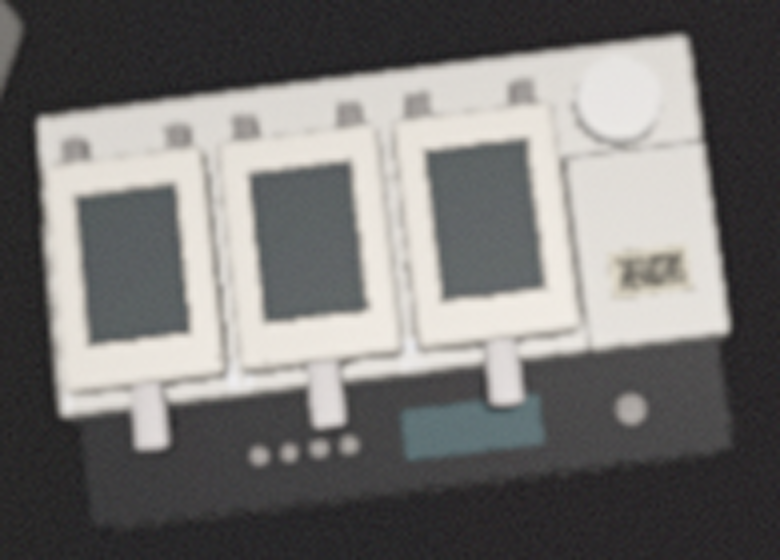

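Run:
```python
from h import *
f7=lambda x,y:((x+.5)/7-.5+420,(y+.5)/7-.5+200)
f4=lambda x,y:((x+.5)/4-.5+200,(y+.5)/4-.5+110)
c=[at_z("top",f7(*q),.006) for q in [(195,75),(625,303),(543,475),(108,248)]]
c=np.array(c);print("pad",c.mean(0).round(4)); 
for a,b in [(0,1),(3,2),(1,2),(0,3)]: d=c[a]-c[b]; print(np.linalg.norm(d).round(4),np.degrees(np.arctan2(d[1],d[0])).round(1))
# handle: butt and middle points at z~.038
for q,z in [((543,372),.022),((325,262),.038),((178,188),.040),((270,225),.04)]: print("wand",at_z("top",f7(*q),z).round(4))
print("label",at_z("top",f4(650,271),.121).round(4))
T=np.array([at_z("top",f4(*q),.142+.007) for q in [(151,450),(329,429),(506,406)]]);print(T.round(4))
d=T[2]-T[0]; print(np.linalg.norm(d),np.degrees(np.arctan2(d[1],d[0])))
rt=np.array([at_z("top",f4(*q),.149) for q in [(149,384),(324,363),(502,343)]]);print((T-rt).round(4))
print("vial",at_z("top",f7(108,475),.052).round(3))
# deck corners
for q in [(38,118),(688,35),(730,332),(62,416)]: print(at_z("top",f4(*q),.12).round(4))
```

```text
pad [ 0.4755 -0.4085  0.006 ]
0.2162 61.8
0.2165 62.1
0.0849 -28.1
0.0861 -28.3
wand [ 0.4318 -0.4802  0.022 ]
wand [ 0.4797 -0.3804  0.038 ]
wand [ 0.5118 -0.3168  0.04  ]
wand [ 0.4956 -0.3564  0.04  ]
label [ 0.647 -0.065  0.121]
[[0.5174 0.285  0.149 ]
 [0.5318 0.1604 0.149 ]
 [0.5474 0.0375 0.149 ]]
0.24938921271847606 -83.09163283831961
[[-0.0464 -0.0023  0.    ]
 [-0.0462 -0.0039  0.    ]
 [-0.0441 -0.0027  0.    ]]
vial [ 0.39  -0.281  0.052]
[0.7641 0.3805 0.12  ]
[ 0.8218 -0.0952  0.12  ]
[ 0.6029 -0.1215  0.12  ]
[0.5445 0.3558 0.12  ]
```

```bash
cat >> h.py <<'E'
def plan(tgt,yaw_deg,n=8,g=1):
    """yaw = world angle of tool y axis"""
    s,p,Rm=st(); y0=np.degrees(np.arctan2(Rm[1,1],Rm[0,1]))
    dy=(yaw_deg-y0+180)%360-180
    d=(np.asarray(tgt)-p)/n
    print("t",round(s["time"],2),"pos",p.round(4),"yaw",y0.round(2),"dist",np.linalg.norm(d*n).round(3),"q6",s["qpos"][5].round(2),"F",np.round(s["contact_force"],1),"open",round(s["opening"],4))
    rows=[]
    for i in range(n):
        a=np.radians(y0+dy*i/n); Y=np.array([np.cos(a),np.sin(a),0]);X=np.array([0,0,-1.]);Zt=np.cross(X,Y)
        rows.append([round(float(d@X),4),round(float(d@Y),4),round(float(d@Zt),4),round(float(-dy/n),2),g])
    print(rows)
E
python3 - <<'E'
from h import *
o,v=ray("wrist",(320,200)); s,p,Rm=st(); print("cam in tool",Rm.T@(o-p),"look",Rm.T@v)
plan([.471,-.399,.20],-25.8,8)
E
```

```text
cam in tool [-1.57859534e-01  6.28311494e-05 -7.49844006e-02] look [ 0.9635671  -0.00455669  0.26754612]
t 1.75 pos [ 0.177  -0.4943  0.2267] yaw -70.3 dist 0.31 q6 -0.15 F [-0.   0.1 -0.5] open 0.0918
[[0.0033, 0.0012, -0.0386, -5.56, 1], [0.0033, 0.0049, -0.0383, -5.56, 1], [0.0033, 0.0086, -0.0377, -5.56, 1], [0.0033, 0.0122, -0.0367, -5.56, 1], [0.0033, 0.0157, -0.0353, -5.56, 1], [0.0033, 0.0191, -0.0336, -5.56, 1], [0.0033, 0.0222, -0.0316, -5.56, 1], [0.0033, 0.0252, -0.0293, -5.56, 1]]
```

Request:
{"api": "play_rows", "payload": {"moves": [[[0.003, 0.001, -0.039, -5.6, 1], [0.003, 0.005, -0.038, -5.6, 1], [0.003, 0.009, -0.038, -5.6, 1], [0.003, 0.012, -0.037, -5.6, 1], [0.003, 0.016, -0.035, -5.6, 1], [0.003, 0.019, -0.034, -5.6, 1], [0.003, 0.022, -0.032, -5.6, 1], [0.003, 0.025, -0.029, -5.6, 1], [0, 0, 0, 0, 1], [0, 0, 0, 0, 1]]]}}

```text
time: 2.75
tool_pos: [0.4809, -0.3921, 0.2008]
tool_rot: [0.193, 1.569, -1.795]
contact_force: [0.5, 0.1, 0.7]
opening: 0.0918
```

Run:
```python
from h import *
im,cal=snap("wrist","w1"); 
import pickle; pickle.dump(cal,open("w1.pkl","wb"))
plan([.471,-.399,.10],-25.8,4)
print(proj("wrist",[.471,-.399,.038],cal),proj("wrist",[.5098,-.3183,.0435],cal),proj("wrist",[.4318,-.4802,.038],cal))
```

```text
t 2.8 pos [ 0.4807 -0.3921  0.2008] yaw -23.92 dist 0.102 q6 -0.39 F [-0.3  0.5 -0.4] open 0.0916
[[0.0252, -0.0015, 0.0026, 0.47, 1], [0.0252, -0.0015, 0.0026, 0.47, 1], [0.0252, -0.0015, 0.0026, 0.47, 1], [0.0252, -0.0015, 0.0026, 0.47, 1]]
[314.69913471 196.10329099] [316.83770023 109.36436363] [312.65886604 271.23166939]
```

View pics/w1.png

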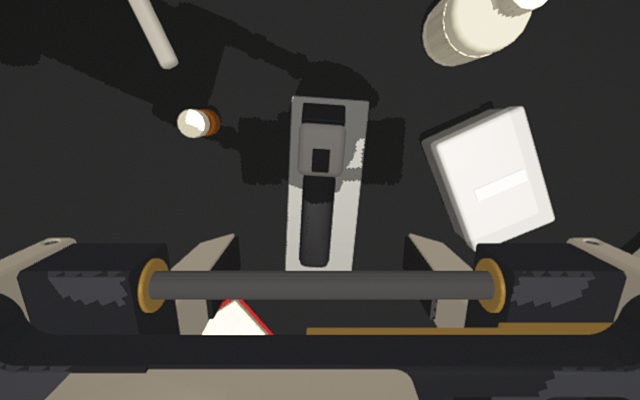

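Run:
```python
from h import *
import pickle
cal=pickle.load(open("w1.pkl","rb"))
P=[at_z("wrist",q,z,cal) for q,z in [((314.5,266),.034),((318.8,178),.038),((323,125),.044),((323.5,104),.044),((294,97),.006),((369,101),.006)]]
print(np.array(P).round(4))
d=P[1]-P[0]; a=np.arctan2(d[1],d[0]); print(np.degrees(a),np.linalg.norm(d)); print("grip", P[1]-.02*d/np.linalg.norm(d))
d=P[3]-P[0];print(np.degrees(np.arctan2(d[1],d[0])),np.linalg.norm(d[:2]))
im=cv2.imread("pics/w1.png"); cv2.imwrite("pics/w1z.png",cv2.resize(im[90:275,280:380],None,fx=4,fy=3.2*1.0,interpolation=cv2.INTER_CUBIC))
```

```text
[[ 0.4356 -0.4768  0.034 ]
 [ 0.4831 -0.3827  0.038 ]
 [ 0.5093 -0.3344  0.044 ]
 [ 0.5178 -0.3164  0.044 ]
 [ 0.4921 -0.2958  0.006 ]
 [ 0.5651 -0.3327  0.006 ]]
63.20192109256057 0.10558791671607597
grip [ 0.47412971 -0.40049275  0.03724234]
62.869344419515656 0.18029818835850986
```

View pics/w1z.png

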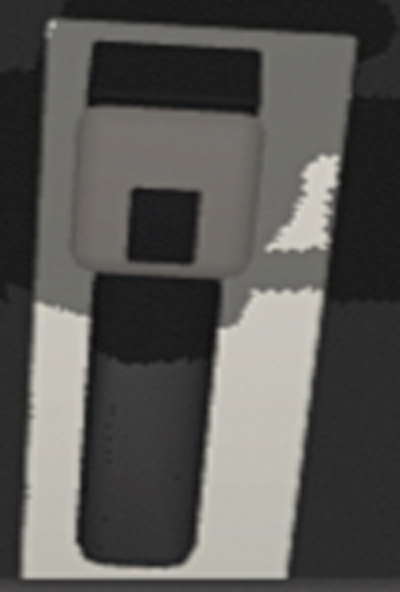

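Run:
```python
from h import *
plan([.473,-.3995,.012],-26.5,8)
```

```text
t 2.8 pos [ 0.4807 -0.3921  0.2008] yaw -23.92 dist 0.189 q6 -0.39 F [-0.3  0.5 -0.4] open 0.0916
[[0.0236, -0.0005, 0.0012, 0.32, 1], [0.0236, -0.0005, 0.0012, 0.32, 1], [0.0236, -0.0005, 0.0012, 0.32, 1], [0.0236, -0.0005, 0.0012, 0.32, 1], [0.0236, -0.0005, 0.0012, 0.32, 1], [0.0236, -0.0005, 0.0013, 0.32, 1], [0.0236, -0.0005, 0.0013, 0.32, 1], [0.0236, -0.0005, 0.0013, 0.32, 1]]
```

Request:
{"api": "play_rows", "payload": {"moves": [[[0.03, -0.001, 0.002, 0.6, 1], [0.03, -0.001, 0.002, 0.6, 1], [0.03, -0.001, 0.002, 0.5, 1], [0.03, -0.001, 0.002, 0.5, 1], [0.025, 0, 0.002, 0.4, 1], [0.015, 0, 0, 0, 1], [0.008, 0, 0, 0, 1], [0.006, 0, 0, 0, 1], [0, 0, 0, 0, 1], [0, 0, 0, 0, 1]]]}}

```text
time: 3.8
tool_pos: [0.4638, -0.4096, 0.0266]
tool_rot: [0.905, 1.561, -1.153]
contact_force: [-0.5, 0.7, 1.1]
opening: 0.0918
```

Run:
```python
from h import *
plan([.473,-.3995,.011],-26.5,1)
im,cal=snap("wrist","w2")
```

```text
t 3.8 pos [ 0.4638 -0.4096  0.0266] yaw -27.87 dist 0.021 q6 -0.36 F [-0.5  0.7  1.1] open 0.0918
[[0.0156, 0.0034, -0.0132, -1.37, 1]]
```

View pics/w2.png

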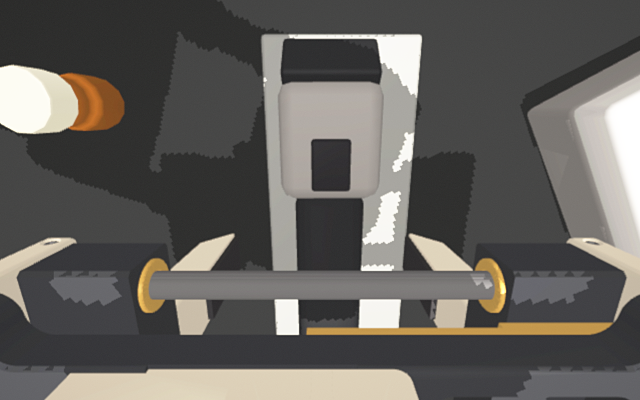

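Run:
```python
from h import *
cal=robot.get_calibration("wrist")
P=[at_z("wrist",q,z,cal) for q,z in [((330,197),.038),((330.5,39),.044)]]
s,p,Rm=st()
print([ (x.round(4),(Rm.T@(x-p)).round(4)) for x in P], Rm.round(3))
d=P[1]-P[0];print(np.degrees(np.arctan2(d[1],d[0])),np.linalg.norm(d[:2]))
```

```text
[(array([ 0.4849, -0.3803,  0.038 ]), array([-0.0115,  0.005 , -0.0356])), (array([ 0.5167, -0.3191,  0.044 ]), array([-0.0179,  0.0045, -0.1046]))] [[ 0.004  0.884 -0.467]
 [-0.009 -0.467 -0.884]
 [-1.     0.008  0.006]]
62.56211992855687 0.06899979867127774
```

Request:
{"api": "play_rows", "payload": {"moves": [[[0, 0.003, -0.007, -0.3, 1], [0, 0.002, -0.006, 0, 1], [0, 0, 0, 0, 1], [0.005, 0, 0, 0, 1], [0.005, 0, 0, 0, 1], [0.003, 0, 0, 0, 1], [0, 0, 0, 0, 1], [0, 0, 0, 0, 1], [0, 0, 0, 0, 1], [0, 0, 0, 0, 1]]]}}

```text
time: 4.85
tool_pos: [0.4765, -0.4, 0.0144]
tool_rot: [0.982, 1.558, -1.068]
contact_force: [1.3, -0.8, -0.8]
opening: 0.092
```

Run:
```python
from h import *
plan([.4755,-.3985,.011],-27.4,1)
s,p,Rm=st();print(Rm.round(3))
```

```text
t 4.85 pos [ 0.4765 -0.4     0.0144] yaw -27.48 dist 0.004 q6 -0.34 F [ 1.3 -0.8 -0.8] open 0.092
[[0.0034, -0.0016, -0.0009, -0.08, 1]]
[[ 0.006  0.887 -0.461]
 [-0.012 -0.461 -0.887]
 [-1.     0.011  0.007]]
```

Request:
{"api": "play_rows", "payload": {"moves": [[[0.003, 0, 0, 0, 1], [0, 0, 0, 0, -1], [0, 0, 0, 0, -1], [0, 0, 0, 0, -1], [0, 0, 0, 0, -1], [0, 0, 0, 0, -1], [0, 0, 0, 0, -1], [0, 0, 0, 0, -1], [0, 0, 0, 0, -1], [0, 0, 0, 0, -1]]], "grip_force": 45}}

```text
time: 5.85
tool_pos: [0.4765, -0.4003, 0.0116]
tool_rot: [0.986, 1.557, -1.065]
contact_force: [0.4, -0.2, -0.5]
opening: 0.0359
```

Run:
```python
from h import *
s,p,Rm=st();print(p,s["tool_rot"],s["opening"],s["contact_force"],Rm.round(3))
im,cal=snap("wrist","w3"); import pickle; pickle.dump((p,Rm,s["qpos"]),open("pick.pkl","wb"))
```

```text
[ 0.47653912 -0.4002615   0.01159887] [ 0.98566079  1.55706561 -1.06489278] 0.03587240418733605 [ 0.41817902 -0.1721817  -0.5228127 ] [[ 0.007  0.887 -0.462]
 [-0.012 -0.461 -0.887]
 [-1.     0.011  0.008]]
```

View pics/w3.png

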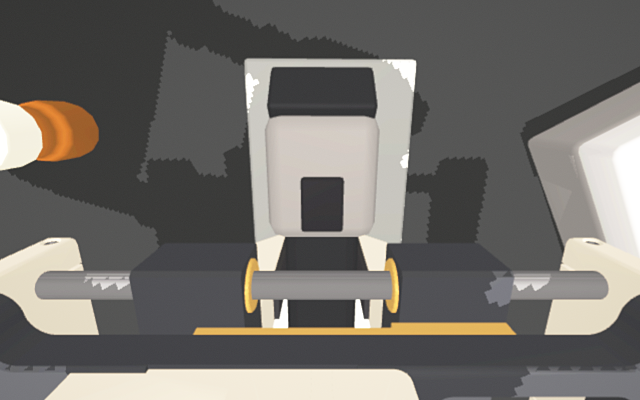

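Run:
```python
from h import *
import pickle
cal=robot.get_calibration("wrist"); s,p,Rm=st()
print("junction tool",(Rm.T@(at_z("wrist",(321,236.5),.038,cal)-p)).round(4), "nose",(Rm.T@(at_z("wrist",(322,68),.044,cal)-p)).round(4))
for q in [(322,117)]: print((Rm.T@(at_z("wrist",q,.044,cal)-p)).round(4))
im=cv2.imread("pics/scene0.png"); cv2.imwrite("pics/s_inc.png",cv2.resize(im[125:295,270:450],None,fx=4,fy=3.5,interpolation=cv2.INTER_CUBIC))
```

```text
junction tool [-0.0266  0.0006 -0.0209] nose [-0.0331  0.001  -0.0915]
[-0.033   0.001  -0.0738]
```

View pics/s_inc.png

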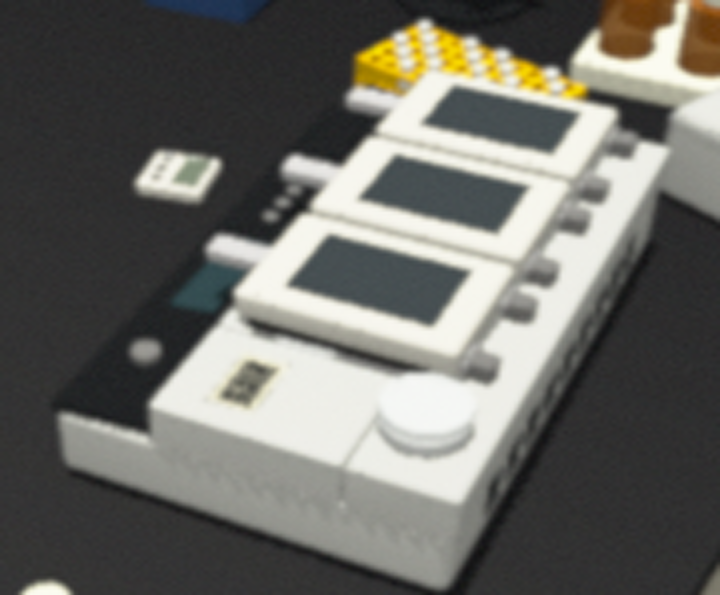

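Run:
```python
from h import *
f=lambda x,y:((x+.5)/4-.5+270,(y+.5)/3.5-.5+125)
print(at_z("scene",f(247,383),.121).round(4))
print([at_z("scene",f(*q),.149).round(4) for q in [(350,98),(286,164),(210,247)]])
L=np.array([.648,-.0655]); h=np.radians(62.6); hv=np.array([np.cos(h),np.sin(h)])
t=L-.085*hv-.0875*hv; print(t)
plan([.4765,-.4003,.20],-27.4,4,-1)
```

```text
[ 0.6488 -0.0676  0.121 ]
[array([0.527 , 0.2724, 0.149 ]), array([0.5391, 0.1547, 0.149 ]), array([0.5552, 0.027 , 0.149 ])]
[ 0.56861554 -0.21864815]
t 5.9 pos [ 0.4765 -0.4002  0.0116] yaw -27.49 dist 0.188 q6 -0.34 F [ 0.3 -0.   0.6] open 0.0357
[[-0.0471, 0.0, 0.0, -0.02, -1], [-0.0471, 0.0, 0.0, -0.02, -1], [-0.0471, 0.0, 0.0, -0.02, -1], [-0.0471, 0.0, 0.0, -0.02, -1]]
```

Request:
{"api": "play_rows", "payload": {"moves": [[[-0.01, 0, 0, 0, -1], [-0.02, 0, 0, 0, -1], [-0.03, 0, 0, 0, -1], [-0.03, 0, 0, 0, -1], [-0.03, 0, 0, 0, -1], [-0.03, 0, 0, 0, -1], [-0.02, 0, 0, 0, -1], [-0.01, 0, 0, 0, -1], [0, 0, 0, 0, -1], [0, 0, 0, 0, -1]]]}}

```text
time: 6.9
tool_pos: [0.4741, -0.3965, 0.2002]
tool_rot: [0.901, 1.561, -1.15]
contact_force: [-0.7, 0.1, -1.9]
opening: 0.0357
```

Run:
```python
from h import *
plan([.569,-.219,.199],-27.4,8,-1)
print(st()[2].round(3))
im,cal=snap("wrist","w4")
```

```text
t 6.9 pos [ 0.4741 -0.3965  0.2002] yaw -27.48 dist 0.201 q6 -0.34 F [-0.7  0.1 -1.9] open 0.0357
[[0.0002, 0.0003, -0.0252, -0.01, -1], [0.0002, 0.0003, -0.0252, -0.01, -1], [0.0002, 0.0003, -0.0252, -0.01, -1], [0.0002, 0.0003, -0.0252, -0.01, -1], [0.0002, 0.0003, -0.0252, -0.01, -1], [0.0002, 0.0003, -0.0252, -0.01, -1], [0.0002, 0.0003, -0.0252, -0.01, -1], [0.0002, 0.0003, -0.0252, -0.01, -1]]
[[ 0.004  0.887 -0.462]
 [-0.009 -0.461 -0.887]
 [-1.     0.008  0.006]]
```

View pics/w4.png

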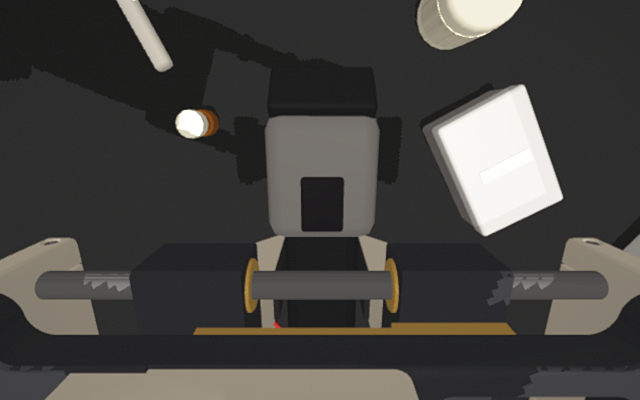

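Request:
{"api": "play_rows", "payload": {"moves": [[[0, 0, -0.015, 0, -1], [0, 0, -0.03, 0, -1], [0, 0.001, -0.035, 0, -1], [0, 0.001, -0.035, 0, -1], [0, 0, -0.035, 0, -1], [0, 0, -0.025, 0, -1], [0, 0, -0.012, 0, -1], [0, 0, -0.006, 0, -1], [0, 0, 0, 0, -1], [0, 0, 0, 0, -1]]]}}

```text
time: 7.95
tool_pos: [0.5656, -0.2124, 0.1876]
tool_rot: [-1.405, 1.558, 2.826]
contact_force: [-1.0, -0.4, -1.8]
opening: 0.0358
```

```bash
cat >> h.py <<'E'
def aim(L=np.array([.648,-.0665,.121])):
    s,p,Rm=st(); h=-Rm[:,2]; w=p+Rm@np.array([-.0069,.0008,-.0875])
    up=-Rm[:,0]; b=(h-up)/np.sqrt(2); d=L-w; t=d@b; e=d-t*b
    print("win",w.round(4),"dist",t.round(4),"miss",e.round(4),np.linalg.norm(e).round(4))
E
python3 - <<'E'
from h import *
plan([.569,-.219,.199],-27.4,1,-1)
aim()
im,cal=snap("top","t5")
cv2.imwrite("pics/t5z.png",cv2.resize(im[100:300,280:480,::-1],None,fx=3,fy=3,interpolation=cv2.INTER_CUBIC))
snap("wrist","w5")
E
```

```text
t 7.95 pos [ 0.5656 -0.2124  0.1876] yaw -27.55 dist 0.014 q6 -0.0 F [-1.  -0.4 -1.8] open 0.0358
[[-0.0114, 0.006, 0.0043, -0.15, -1]]
win [ 0.6069 -0.1352  0.1943] dist 0.1083 miss [0.0066 0.0005 0.0035] 0.0075
```

View pics/t5z.png

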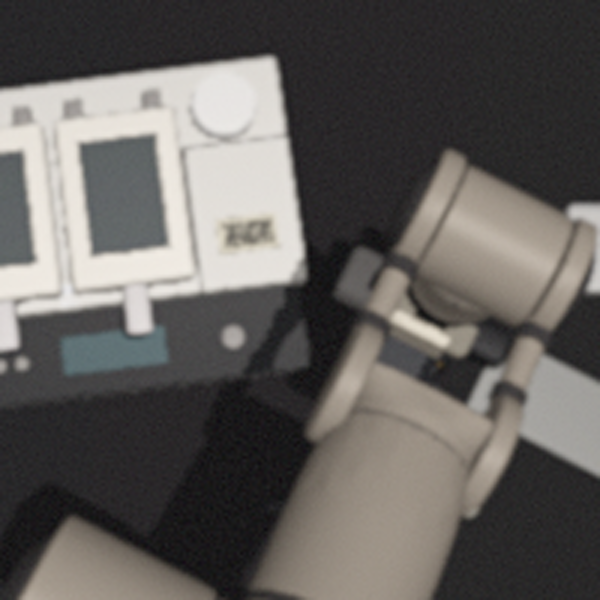

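View pics/w5.png

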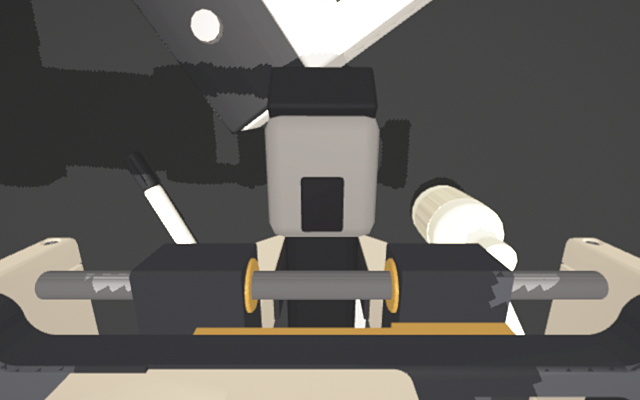

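Request:
{"api": "play_rows", "payload": {"moves": [[[-0.004, 0.006, 0, 0, -1], [0, 0, 0, 0, -1], [0, 0, 0, 0, -1], [0, 0, 0, 0, -1], [0, 0, 0, 0, -1], [0, 0, 0, 0, -1], [0, 0, 0, 0, -1], [0, 0, 0, 0, -1], [0, 0, 0, 0, -1], [0, 0, 0, 0, -1]]]}}

```text
time: 9.05
tool_pos: [0.5704, -0.2187, 0.1924]
tool_rot: [-1.369, 1.559, 2.858]
contact_force: [-0.6, 0.7, -2.0]
opening: 0.0354
```

Run:
```python
from h import *
aim()
im,cal=snap("scene","s6")
print(st()[0]["qvel"])
cv2.imwrite("pics/s6z.png",cv2.resize(im[150:350,200:450,::-1],None,fx=3,fy=3,interpolation=cv2.INTER_CUBIC))
```

```text
win [ 0.6121 -0.1417  0.1991] dist 0.1141 miss [-0.0008  0.0036  0.0028] 0.0046
[-2.11664785e-03  4.67655480e-04 -2.18468735e-03 -3.58963944e-04
 -1.93471242e-05  2.99205883e-03]
```

View pics/s6z.png

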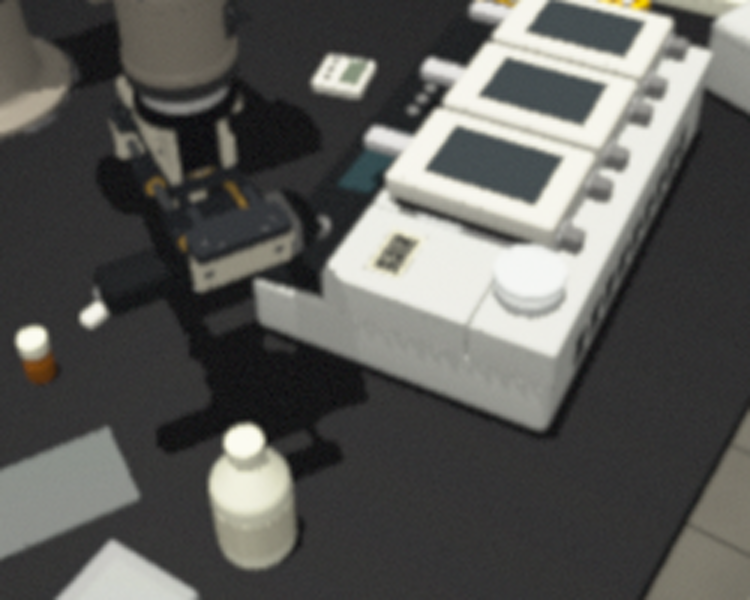

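Request:
{"api": "play_rows", "payload": {"moves": [[[0, 0, 0, 0, -1], [0, 0, 0, 0, -1], [0, 0, 0, 0, -1], [0, 0, 0, 0, -1], [0, 0, 0, 0, -1], [0, 0, 0, 0, -1], [0, 0, 0, 0, -1], [0, 0, 0, 0, -1], [0, 0, 0, 0, -1], [0, 0, 0, 0, -1]]]}}

```text
time: 10.1
tool_pos: [0.5704, -0.2187, 0.1924]
tool_rot: [-1.368, 1.559, 2.859]
contact_force: [0.3, 0.6, -2.4]
opening: 0.0361
```

The scanner sits in front of the label, nose toward it, and held for about 2 s with a 5 mm computed miss. Returning to the pad.

Run:
```python
from h import *
aim(); plan([.4765,-.4003,.18],-27.45,1,-1)
```

```text
win [ 0.6121 -0.1417  0.199 ] dist 0.1141 miss [-0.0008  0.0036  0.0028] 0.0046
t 10.1 pos [ 0.5704 -0.2187  0.1924] yaw -27.82 dist 0.205 q6 -0.0 F [ 0.3  0.6 -2.4] open 0.0361
[[0.0124, 0.0017, 0.2045, -0.37, -1]]
```

Request:
{"api": "play_rows", "payload": {"moves": [[[0, -0.001, 0.015, 0, -1], [0, -0.001, 0.03, 0, -1], [0, 0, 0.035, 0, -1], [0, 0, 0.035, 0, -1], [0, 0, 0.035, 0, -1], [0, 0, 0.025, 0, -1], [0, 0, 0.015, 0, -1], [0, 0, 0.006, 0, -1], [0, 0, 0, 0, -1], [0, 0, 0, 0, -1]]]}}

```text
time: 11.1
tool_pos: [0.4698, -0.4014, 0.1929]
tool_rot: [-1.268, 1.558, 2.96]
contact_force: [-0.8, 0.1, -1.7]
opening: 0.0357
```

Run:
```python
from h import *
plan([.4765,-.4003,.05],-27.45,1,-1)
```

```text
t 11.1 pos [ 0.4698 -0.4014  0.1929] yaw -27.77 dist 0.143 q6 -0.34 F [-0.8  0.1 -1.7] open 0.0357
[[0.1429, 0.0054, -0.0041, -0.32, -1]]
```

Request:
{"api": "play_rows", "payload": {"moves": [[[0.015, 0.002, -0.001, -0.2, -1], [0.025, 0.002, -0.002, -0.1, -1], [0.025, 0.001, -0.002, 0, -1], [0.025, 0, -0.002, 0, -1], [0.02, 0, -0.002, 0, -1], [0.015, 0, -0.001, 0, -1], [0.01, 0, 0, 0, -1], [0, 0, 0, 0, -1], [0, 0, 0, 0, -1], [0, 0, 0, 0, -1]]]}}

```text
time: 12.1
tool_pos: [0.486, -0.3849, 0.0563]
tool_rot: [-1.147, 1.564, 3.101]
contact_force: [0.6, -0.1, -1.6]
opening: 0.0357
```

Run:
```python
from h import *
plan([.4765,-.4003,.012],-27.45,1,-1)
print(st()[2].round(3))
```

```text
t 12.1 pos [ 0.486  -0.3849  0.0563] yaw -26.6 dist 0.048 q6 -0.32 F [ 0.6 -0.1 -1.6] open 0.0357
[[0.0443, -0.0016, 0.018, 0.85, -1]]
[[-0.007  0.894 -0.448]
 [ 0.    -0.448 -0.894]
 [-1.    -0.007  0.003]]
```

Request:
{"api": "play_rows", "payload": {"moves": [[[0, -0.001, 0.006, 0.4, -1], [0, -0.001, 0.006, 0.4, -1], [0, 0, 0.005, 0, -1], [0, 0, 0, 0, -1], [0.008, 0, 0, 0, -1], [0.01, 0, 0, 0, -1], [0.008, 0, 0, 0, -1], [0.004, 0, 0, 0, -1], [0, 0, 0, 0, -1], [0, 0, 0, 0, -1]]]}}

```text
time: 13.1
tool_pos: [0.4757, -0.4015, 0.0251]
tool_rot: [-0.82, 1.565, -2.871]
contact_force: [-0.3, -0.2, -0.8]
opening: 0.0357
```

Run:
```python
from h import *
plan([.4765,-.4003,.012],-27.45,1,-1)
print(st()[2].round(3)); snap("wrist","w7")
```

```text
t 13.1 pos [ 0.4757 -0.4015  0.0251] yaw -27.53 dist 0.013 q6 -0.34 F [-0.3 -0.2 -0.8] open 0.0357
[[0.0131, 0.0001, -0.0015, -0.08, -1]]
[[-0.005  0.887 -0.462]
 [-0.002 -0.462 -0.887]
 [-1.    -0.004  0.004]]
```

View pics/w7.png

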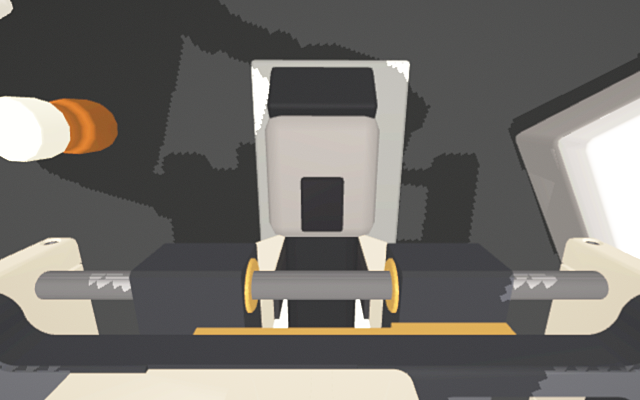

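Request:
{"api": "play_rows", "payload": {"moves": [[[0.005, 0, 0, 0, -1], [0.004, 0, 0, 0, -1], [0.003, 0, 0, 0, -1], [0.001, 0, 0, 0, -1], [0, 0, 0, 0, -1], [0, 0, 0, 0, -1], [0, 0, 0, 0, -1], [0, 0, 0, 0, -1], [0, 0, 0, 0, -1], [0, 0, 0, 0, -1]]]}}

```text
time: 14.15
tool_pos: [0.4763, -0.4022, 0.0123]
tool_rot: [-0.344, 1.566, -2.395]
contact_force: [0.0, 0.5, -1.6]
opening: 0.0356
```

Run:
```python
from h import *
plan([.4765,-.4003,.0116],-27.45,1,-1)
```

```text
t 14.15 pos [ 0.4763 -0.4022  0.0123] yaw -27.51 dist 0.002 q6 -0.34 F [ 0.   0.5 -1.6] open 0.0356
[[0.0007, -0.0007, -0.0017, -0.06, -1]]
```

Request:
{"api": "play_rows", "payload": {"moves": [[[0.001, 0, 0, 0, -1], [0.0005, 0, 0, 0, -1], [0, 0, 0, 0, -1], [0, 0, 0, 0, -0.1], [0, 0, 0, 0, 0], [0, 0, 0, 0, 0.3], [0, 0, 0, 0, 0.6], [0, 0, 0, 0, 0.6], [0, 0, 0, 0, 0.6], [0, 0, 0, 0, 0.6]]]}}

```text
time: 15.15
tool_pos: [0.4769, -0.4027, 0.0117]
tool_rot: [0.05, 1.565, -2.002]
contact_force: [0.1, 0.5, -0.1]
opening: 0.0732
```

Request:
{"api": "play_rows", "payload": {"moves": [[[-0.005, 0, 0, 0, 0.6], [-0.015, 0, 0, 0, 0.6], [-0.03, 0, 0, 0, 0.6], [-0.03, 0, 0, 0, 0.6], [-0.03, 0, 0, 0, 0.6], [-0.03, 0, 0, 0, 0.6], [-0.03, 0, 0, 0, 0.6], [-0.02, 0, 0, 0, 0.6], [-0.01, 0, 0, 0, 0.6], [0, 0, 0, 0, 0.6]]]}}

```text
time: 16.15
tool_pos: [0.4772, -0.4014, 0.2299]
tool_rot: [0.735, 1.56, -1.316]
contact_force: [-1.2, -0.6, -1.0]
opening: 0.0737
```

Run:
```python
from h import *
snap("wrist","w8"); im,_=snap("scene","s8")
cv2.imwrite("pics/s8z.png",cv2.resize(im[250:380,120:320,::-1],None,fx=4,fy=4,interpolation=cv2.INTER_CUBIC))
# incubator frame: yaw 6.9
u=np.radians(6.9); X=np.array([np.cos(u),np.sin(u)])
T=np.array([[.5174,.285],[.5318,.1604],[.5474,.0375]]); Ts=np.array([[.527,.2724],[.5391,.1547],[.5552,.027]])
print((T+.017*X).round(4))
plan([.56,0.04,.24],-83.1,8,-1)
```

```text
[[0.5343 0.287 ]
 [0.5487 0.1624]
 [0.5643 0.0395]]
t 16.25 pos [ 0.4767 -0.4008  0.2275] yaw -27.51 dist 0.449 q6 -0.34 F [ 0.3  0.4 -0.6] open 0.0736
[[-0.0016, -0.0162, -0.0537, 6.95, -1], [-0.0016, -0.0226, -0.0513, 6.95, -1], [-0.0016, -0.0286, -0.0482, 6.95, -1], [-0.0016, -0.0343, -0.0444, 6.95, -1], [-0.0016, -0.0394, -0.0399, 6.95, -1], [-0.0016, -0.0439, -0.0349, 6.95, -1], [-0.0016, -0.0478, -0.0293, 6.95, -1], [-0.0016, -0.051, -0.0233, 6.95, -1]]
```

View pics/w8.png

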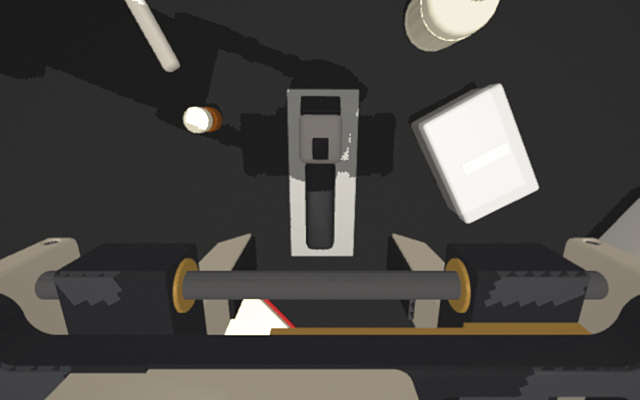

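View pics/s8z.png

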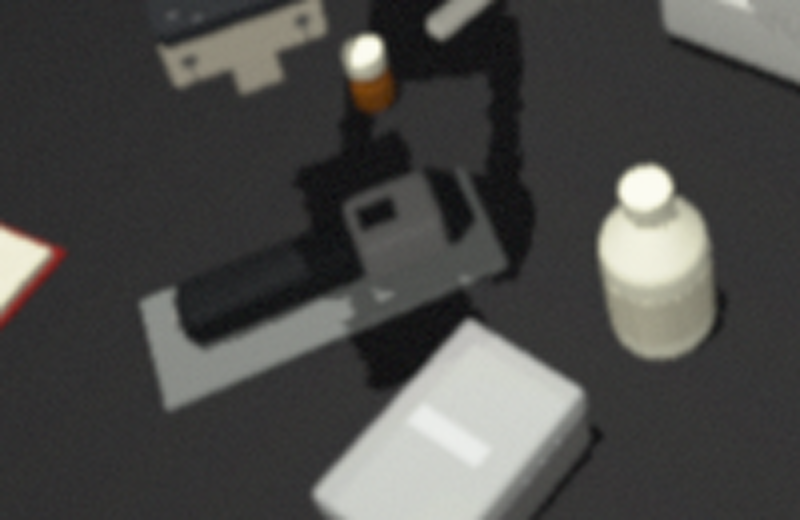

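Request:
{"api": "play_rows", "payload": {"moves": [[[-0.002, -0.012, -0.04, 6, -1], [-0.002, -0.016, -0.046, 6.5, -1], [-0.002, -0.022, -0.042, 6.5, -1], [-0.002, -0.028, -0.04, 6.5, -1], [-0.002, -0.034, -0.036, 6.5, -1], [-0.001, -0.036, -0.032, 6.5, -1], [0, -0.04, -0.026, 6.5, -1], [0, -0.04, -0.022, 6, -1], [0, -0.03, -0.01, 2, -1], [0, -0.02, -0.004, 0, -1]]]}}

```text
time: 17.25
tool_pos: [0.5576, 0.0332, 0.2187]
tool_rot: [-0.266, 1.542, 2.994]
contact_force: [0.2, 0.4, -0.8]
opening: 0.0012
```

Run:
```python
from h import *
plan([.5643,.0395,.20],-83.1,1,-1)
print(robot.observe()["qpos"])
```

```text
t 17.25 pos [0.5576 0.0332 0.2187] yaw -83.23 dist 0.021 q6 1.37 F [ 0.2  0.4 -0.8] open 0.0012
[[0.0187, -0.0054, -0.0074, -0.13, -1]]
[-0.07881199  0.42640008  1.41726795  0.00205762  1.32673803  1.37314716]
```

Request:
{"api": "play_rows", "payload": {"moves": [[[0, -0.003, -0.004, 0, -1], [0, -0.002, -0.003, 0, -1], [0, 0, 0, 0, -1], [0, 0, 0, 0, -1], [0, 0, 0, 0, -1], [0, 0, 0, 0, -1], [0, 0, 0, 0, -1], [0, 0, 0, 0, -1], [0, 0, 0, 0, -1], [0, 0, 0, 0, -1]]]}}

```text
time: 18.25
tool_pos: [0.5625, 0.0368, 0.2144]
tool_rot: [-0.224, 1.534, 3.034]
contact_force: [-0.4, -0.7, 0.2]
opening: 0.0005
```

Run:
```python
from h import *
import pickle
plan([.5643,.0395,.16],-83.1,1,-1)
s,p,Rm=st(); print(Rm.round(3))
im,cal=snap("wrist","w9"); pickle.dump((cal,p,Rm),open("w9.pkl","wb"))
```

```text
t 18.25 pos [0.5625 0.0368 0.2144] yaw -83.31 dist 0.055 q6 1.38 F [-0.4 -0.7  0.2] open 0.0005
[[0.0544, -0.0024, -0.0021, -0.21, -1]]
[[-0.037  0.116 -0.993]
 [ 0.004 -0.993 -0.117]
 [-0.999 -0.008  0.036]]
```

View pics/w9.png

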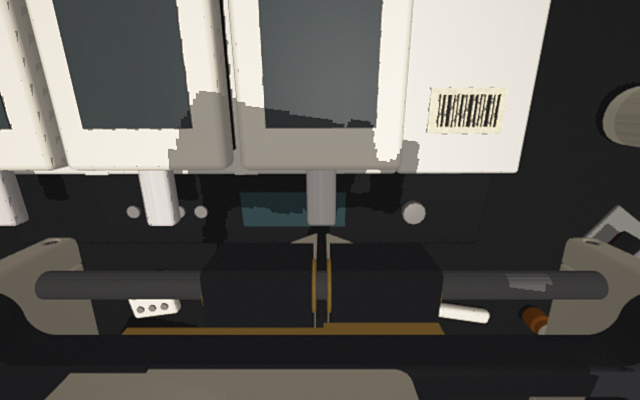

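Run:
```python
from h import *
import pickle
cal,p,Rm=pickle.load(open("w9.pkl","rb"))
q=[(321.5,225),(163,225.5),(9,224)]
T=np.array([at_z("wrist",x,.149,cal) for x in q]); print(T.round(4))
d=T[1]-T[0]; print(np.linalg.norm(d),np.degrees(np.arctan2(*d[:2])))
print(at_z("wrist",(467,111),.121,cal).round(4))
u=np.radians(6.9); X=np.array([np.cos(u),np.sin(u),0]); print((T+.017*X).round(4))
```

```text
[[0.553  0.0364 0.149 ]
 [0.5379 0.1586 0.149 ]
 [0.5247 0.2784 0.149 ]]
0.12316744697803471 -7.051119846143785
[ 0.6492 -0.0653  0.121 ]
[[0.5699 0.0384 0.149 ]
 [0.5547 0.1606 0.149 ]
 [0.5416 0.2805 0.149 ]]
```

Request:
{"api": "play_rows", "payload": {"moves": [[[0.005, -0.001, -0.004, 0, -1], [0.01, -0.001, -0.004, 0, -1], [0.01, 0, -0.001, 0, -1], [0.01, 0, 0, 0, -1], [0.01, 0, 0, 0, -1], [0.005, 0, 0, 0, -1], [0, 0, 0, 0, -1], [0, 0, 0, 0, -1], [0, 0, 0, 0, -1], [0, 0, 0, 0, -1]]]}}

```text
time: 19.3
tool_pos: [0.5695, 0.0407, 0.1585]
tool_rot: [-0.223, 1.532, 3.037]
contact_force: [-0.7, 0.1, -0.6]
opening: 0.0007
```

Run:
```python
from h import *
plan([.568,.0385,.15],-83.1,1,-1)
s,p,Rm=st(); print(Rm.round(3)[:,0])
snap("wrist","w10")
```

```text
t 19.3 pos [0.5695 0.0407 0.1585] yaw -83.28 dist 0.009 q6 1.39 F [-0.7  0.1 -0.6] open 0.0007
[[0.0085, 0.002, 0.0017, -0.18, -1]]
[-0.039  0.004 -0.999]
```

View pics/w10.png

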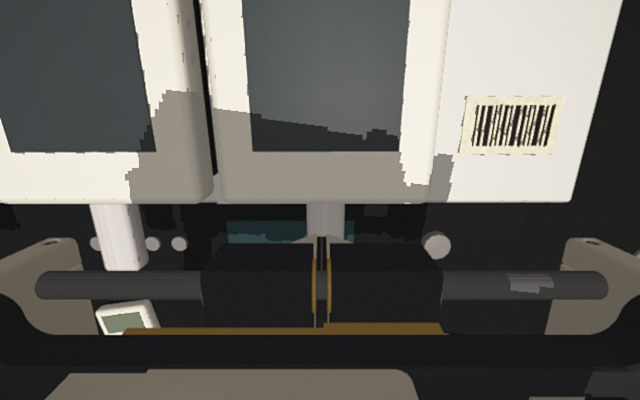

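Request:
{"api": "play_rows", "payload": {"moves": [[[0.002, 0, 0, 0, -1], [0.002, 0, 0, 0, -1], [0.002, 0, 0, 0, -1], [0.002, 0, 0, 0, -1], [0.001, 0, 0, 0, -1], [0.001, 0, 0, 0, -1], [0.001, 0, 0, 0, -1], [0.001, 0, 0, 0, -1], [0.001, 0, 0, 0, -1], [0.001, 0, 0, 0, -1]]]}}

```text
time: 20.35
tool_pos: [0.5695, 0.0407, 0.1488]
tool_rot: [-0.219, 1.537, 3.04]
contact_force: [-2.7, -0.2, 6.0]
opening: 0.0004
```

Run:
```python
from h import *
s,p,Rm=st(); print(p,s["contact_force"],s["torque"])
```

```text
[0.56953941 0.04070891 0.14879601] [-2.68936178 -0.16934227  5.99595102] [0.02248385 0.41951149 0.01727515]
```

Request:
{"api": "play_rows", "payload": {"moves": [[[0.001, 0, 0, 0, -1], [0.001, 0, 0, 0, -1], [0.001, 0, 0, 0, -1], [0.002, 0, 0, 0, -1], [0.002, 0, 0, 0, -1], [0.002, 0, 0, 0, -1], [0.002, 0, 0, 0, -1], [0.002, 0, 0, 0, -1], [0.002, 0, 0, 0, -1], [0.002, 0, 0, 0, -1]]]}}

```text
time: 21.35
tool_pos: [0.5696, 0.0407, 0.1486]
tool_rot: [-0.187, 1.55, 3.074]
contact_force: [-4.5, -0.5, 12.8]
opening: 0.0004
```

Request:
{"api": "play_rows", "payload": {"moves": [[[-0.01, 0, 0, 0, -1], [-0.015, 0, 0, 0, -1], [0, -0.02, 0, 0, -1], [0, -0.03, 0, 0, -1], [0, -0.03, 0, 0, -1], [0, -0.025, 0, 0, -1], [0, -0.012, 0, 0, -1], [0, -0.006, 0, 0, -1], [0, 0, 0, 0, -1], [0, 0, 0, 0, -1]]]}}

```text
time: 22.35
tool_pos: [0.5573, 0.1649, 0.1787]
tool_rot: [-0.16, 1.555, 3.097]
contact_force: [0.6, -0.1, 0.7]
opening: 0.0002
```

Run:
```python
from h import *
plan([.5535,.1620,.156],-83.1,1,-1)
s,p,Rm=st(); print(Rm.round(3)[:,0])
```

```text
t 22.35 pos [0.5573 0.1649 0.1787] yaw -83.34 dist 0.023 q6 1.61 F [ 0.6 -0.1  0.7] open 0.0002
[[0.0227, 0.0024, 0.0041, -0.24, -1]]
[-0.016  0.001 -1.   ]
```

Request:
{"api": "play_rows", "payload": {"moves": [[[0.006, 0.001, 0.001, 0, -1], [0.006, 0.001, 0.001, 0, -1], [0.005, 0, 0, 0, -1], [0.004, 0, 0, 0, -1], [0.002, 0, 0, 0, -1], [0.002, 0, 0, 0, -1], [0.001, 0, 0, 0, -1], [0.001, 0, 0, 0, -1], [0.001, 0, 0, 0, -1], [0.001, 0, 0, 0, -1]]]}}

```text
time: 23.35
tool_pos: [0.5551, 0.1591, 0.1471]
tool_rot: [-0.086, 1.554, -3.116]
contact_force: [-2.1, -0.4, 1.6]
opening: 0.0004
```

Request:
{"api": "play_rows", "payload": {"moves": [[[0.001, 0, 0, 0, -1], [0.001, 0, 0, 0, -1], [0.001, 0, 0, 0, -1], [0.001, 0, 0, 0, -1], [0.001, 0, 0, 0, -1], [0.001, 0, 0, 0, -1], [0.001, 0, 0, 0, -1], [0.001, 0, 0, 0, -1], [0.001, 0, 0, 0, -1], [0.001, 0, 0, 0, -1]]]}}

```text
time: 24.35
tool_pos: [0.5549, 0.1591, 0.1409]
tool_rot: [-0.08, 1.557, -3.109]
contact_force: [-3.5, -1.0, 8.3]
opening: 0.0003
```

Request:
{"api": "play_rows", "payload": {"moves": [[[-0.01, 0, 0, 0, -1], [-0.015, 0, 0, 0, -1], [-0.015, 0, 0, 0, 0], [-0.01, 0, 0, 0, 0.2], [-0.005, 0, 0, 0, 0.2], [0, -0.001, 0, 0, 0.2], [0, -0.001, 0, 0, 0.2], [0, 0, 0, 0, 0.2], [0, 0, 0, 0, 0.2], [0, 0, 0, 0, 0.2]]]}}

```text
time: 25.35
tool_pos: [0.5557, 0.1617, 0.1961]
tool_rot: [-0.131, 1.556, 3.123]
contact_force: [0.4, 0.1, 0.1]
opening: 0.0545
```

Run:
```python
from h import *
import pickle
plan([.5535,.1615,.126],-83.1,1,0.2)
s,p,Rm=st(); print(Rm.round(3)); im,cal=snap("wrist","w11"); pickle.dump((cal,p,Rm),open("w11.pkl","wb"))
```

```text
t 25.35 pos [0.5557 0.1617 0.1961] yaw -83.54 dist 0.07 q6 1.61 F [0.4 0.1 0.1] open 0.0545
[[0.0701, -0.0, 0.0022, -0.44, 0.2]]
[[-0.015  0.112 -0.994]
 [ 0.    -0.994 -0.112]
 [-1.    -0.002  0.015]]
```

View pics/w11.png

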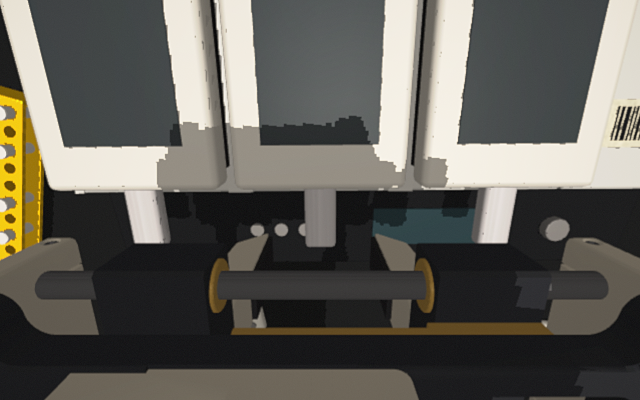

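Run:
```python
from h import *
import pickle
cal,p,Rm=pickle.load(open("w11.pkl","rb"))
for q in [(320.5,246),(320,190),(147,247),(492,245)]:
    t=at_z("wrist",q,.149,cal); print(t.round(4),(Rm.T@(t-p)).round(4))
```

```text
[0.5384 0.1607 0.149 ] [ 0.0474 -0.0008  0.0166]
[0.5799 0.1657 0.149 ] [ 0.0468 -0.0011 -0.0252]
[0.5234 0.2857 0.149 ] [ 0.0476 -0.1267  0.0174]
[0.5531 0.0378 0.149 ] [0.0471 0.123  0.0158]
```

Request:
{"api": "play_rows", "payload": {"moves": [[[0.006, 0, 0, 0, 0.2], [0.012, 0, 0, 0, 0.2], [0.012, 0, 0, 0, 0.2], [0.012, 0, 0, 0, 0.2], [0.01, 0, 0, 0, 0.2], [0.006, 0, 0, 0, 0.2], [0.004, 0, 0, 0, 0.2], [0.002, 0, 0, 0, 0.2], [0, 0, 0, 0, 0.2], [0, 0, 0, 0, 0.2]]]}}

```text
time: 26.4
tool_pos: [0.5535, 0.1614, 0.1245]
tool_rot: [-0.098, 1.552, -3.127]
contact_force: [-0.6, -0.2, -0.4]
opening: 0.0551
```

Run:
```python
from h import *
plan([.5553,.1615,.125],-83.1,1,0.2)
s,p,Rm=st(); print(Rm.round(3)); im,cal=snap("wrist","w12")
```

```text
t 26.4 pos [0.5535 0.1614 0.1245] yaw -83.56 dist 0.002 q6 1.61 F [-0.6 -0.2 -0.4] open 0.0551
[[-0.0005, 0.0001, -0.0018, -0.46, 0.2]]
[[-0.019  0.112 -0.994]
 [-0.    -0.994 -0.112]
 [-1.    -0.002  0.019]]
```

View pics/w12.png

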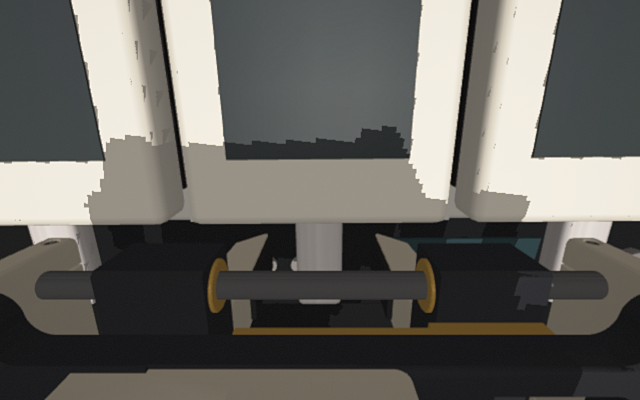

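Request:
{"api": "play_rows", "payload": {"moves": [[[0, 0, -0.001, 0, -1], [0, 0, 0, 0, -1], [0, 0, 0, 0, -1], [0, 0, 0, 0, -1], [0, 0, 0, 0, -1], [0, 0, 0, 0, -1], [0, 0, 0, 0, -1], [0, 0, 0, 0, -1], [0, 0, 0, 0, -1], [0, 0, 0, 0, -1]]], "grip_force": 25}}

```text
time: 27.45
tool_pos: [0.5552, 0.1627, 0.1258]
tool_rot: [-0.218, 1.555, 3.037]
contact_force: [-0.3, 0.5, 0.1]
opening: 0.0219
```

```bash
cat > arc.py <<'E'
from h import *
# arc: hinge fixed from start pose; grasp point on arc
import json,sys
def arc(p0,steps):
    out=[];a0=np.arctan2(7,193);r=np.hypot(193,7)/1000
    for th in steps:
        out.append((r*(np.cos(a0)-np.cos(a0+th)), r*(np.sin(a0+th)-np.sin(a0))))
    return np.array(out)  # back, up
A=arc(None,np.arange(0,1.06,.05)); print(np.c_[np.arange(0,1.06,.05),A].round(4))
s,p,Rm=st(); print(p,s["opening"],s["contact_force"],Rm.round(3))
np.save("start.npy",np.r_[p,Rm.ravel()])
E
python3 arc.py
```

```text
[[0.000e+00 0.000e+00 0.000e+00]
 [5.000e-02 6.000e-04 9.600e-03]
 [1.000e-01 1.700e-03 1.920e-02]
 [1.500e-01 3.200e-03 2.880e-02]
 [2.000e-01 5.200e-03 3.820e-02]
 [2.500e-01 7.700e-03 4.750e-02]
 [3.000e-01 1.070e-02 5.670e-02]
 [3.500e-01 1.410e-02 6.580e-02]
 [4.000e-01 1.800e-02 7.460e-02]
 [4.500e-01 2.230e-02 8.330e-02]
 [5.000e-01 2.700e-02 9.170e-02]
 [5.500e-01 3.210e-02 9.980e-02]
 [6.000e-01 3.770e-02 1.078e-01]
 [6.500e-01 4.360e-02 1.154e-01]
 [7.000e-01 4.990e-02 1.227e-01]
 [7.500e-01 5.660e-02 1.297e-01]
 [8.000e-01 6.360e-02 1.363e-01]
 [8.500e-01 7.090e-02 1.426e-01]
 [9.000e-01 7.850e-02 1.485e-01]
 [9.500e-01 8.640e-02 1.541e-01]
 [1.000e+00 9.460e-02 1.592e-01]
 [1.050e+00 1.030e-01 1.639e-01]]
[0.55515382 0.16269812 0.1257532 ] 0.021900192920397164 [-0.28273164  0.47193432  0.05304653] [[-0.016  0.113 -0.993]
 [ 0.002 -0.994 -0.113]
 [-1.    -0.004  0.016]]
```

Request:
{"api": "play_rows", "payload": {"moves": [[[-0.005, 0, 0, 0, -1], [-0.008, 0, -0.001, 0, -1], [-0.01, 0, -0.001, 0, -1], [-0.01, 0, -0.002, 0, -1], [-0.009, 0, -0.002, 0, -1], [-0.009, 0, -0.002, 0, -1], [-0.007, 0, -0.002, 0, -1], [-0.004, 0, -0.001, 0, -1], [0, 0, 0, 0, -1], [0, 0, 0, 0, -1]]]}}

```text
time: 28.45
tool_pos: [0.5695, 0.1644, 0.1931]
tool_rot: [-0.34, 1.557, 2.915]
contact_force: [2.0, 1.6, -4.1]
opening: 0.0215
```

```bash
cat > chk.py <<'E'
from h import *
a=np.load("start.npy"); p0=a[:3]; R0=a[3:].reshape(3,3)
s,p,Rm=st(); d=p-p0; u=np.radians(6.9); X=np.array([np.cos(u),np.sin(u),0])
back=d@X; lat=d@np.array([-X[1],X[0],0]); up=d[2]
# grasp point incl. tilt
g0=p0-R0[:,0]*.019; g=p-Rm[:,0]*.019; gd=g-g0
h=np.array([.193,-.007]); v=np.array([gd@X,gd[2]])-h
th=np.arctan2(v[1],-v[0])-np.arctan2(7,193)
print("t",s["time"],"back",back.round(4),"up",up.round(4),"lat",lat.round(4),"theta",th.round(3),"r err",(np.hypot(*v)-.1931).round(4),"F",np.round(s["contact_force"],1),"open",s["opening"],"tilt",Rm[:,0].round(3),"yaw",np.degrees(np.arctan2(Rm[1,1],Rm[0,1])).round(1))
E
python3 chk.py
```

```text
t 28.45 back 0.0145 up 0.0673 lat -0.0 theta 0.358 r err 0.0003 F [ 2.   1.6 -4.1] open 0.021477443957105637 tilt [-0.013  0.003 -1.   ] yaw -83.5
```

Request:
{"api": "play_rows", "payload": {"moves": [[[-0.005, 0, -0.002, 0, -1], [-0.008, 0, -0.004, 0, -1], [-0.008, 0, -0.005, 0, -1], [-0.008, 0, -0.005, 0, -1], [-0.008, 0, -0.006, 0, -1], [-0.007, 0, -0.006, 0, -1], [-0.006, 0, -0.005, 0, -1], [-0.003, 0, -0.002, 0, -1], [0, 0, 0, 0, -1], [0, 0, 0, 0, -1]]]}}

```text
time: 29.45
tool_pos: [0.6041, 0.1686, 0.2483]
tool_rot: [-0.195, 1.545, 3.06]
contact_force: [2.8, 2.2, -4.8]
opening: 0.022
```

```bash
python3 chk.py
```

```text
t 29.45 back 0.0493 up 0.1225 lat -0.0 theta 0.698 r err 0.0002 F [ 2.8  2.2 -4.8] open 0.02204032550045762 tilt [-0.025  0.002 -1.   ] yaw -83.5
```

To θ≈0.98: back +0.042, up +0.0345.

Request:
{"api": "play_rows", "payload": {"moves": [[[-0.004, 0, -0.004, 0, -1], [-0.006, 0, -0.006, 0, -1], [-0.006, 0, -0.007, 0, -1], [-0.006, 0, -0.008, 0, -1], [-0.005, 0, -0.007, 0, -1], [-0.004, 0, -0.006, 0, -1], [-0.003, 0, -0.004, 0, -1], [0, 0, 0, 0, -1], [0, 0, 0, 0, -1], [0, 0, 0, 0, -1]]]}}

```text
time: 30.45
tool_pos: [0.6439, 0.1734, 0.2819]
tool_rot: [-0.121, 1.532, 3.135]
contact_force: [1.3, 1.4, -4.4]
opening: 0.0217
```

```bash
python3 chk.py
python3 - <<'E'
from h import *
im,_=snap("scene","s13"); snap("top","t13"); snap("wrist","w13")
cv2.imwrite("pics/s13z.png",cv2.resize(im[50:350,120:520,::-1],None,fx=2,fy=2))
E
```

```text
t 30.45 back 0.0894 up 0.1561 lat -0.0 theta 0.97 r err -0.0001 F [ 1.3  1.4 -4.4] open 0.0217496525678595 tilt [-0.038  0.    -0.999] yaw -83.5
```

View pics/s13z.png

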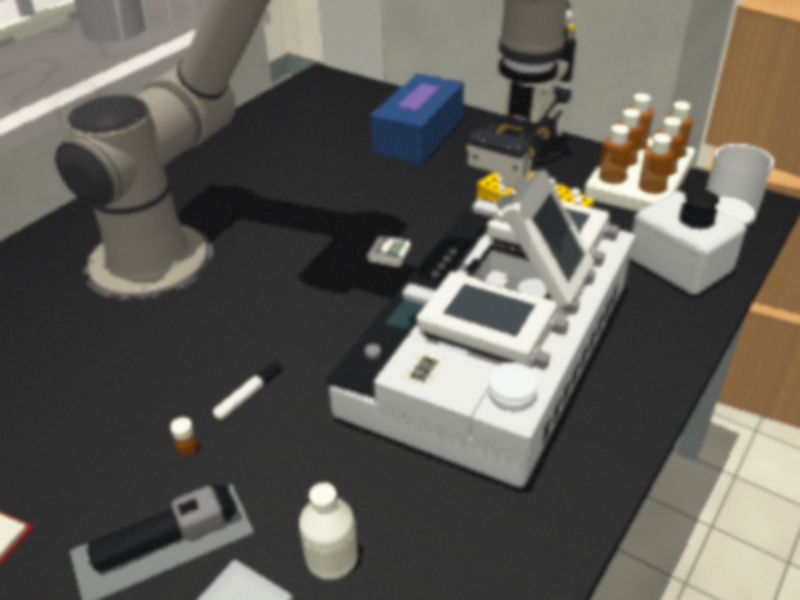

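View pics/w13.png

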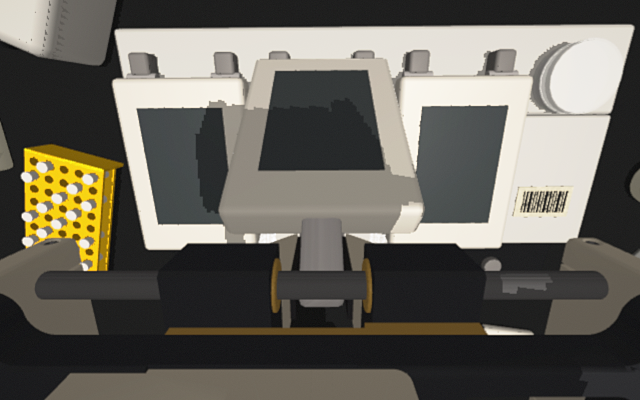

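View pics/t13.png

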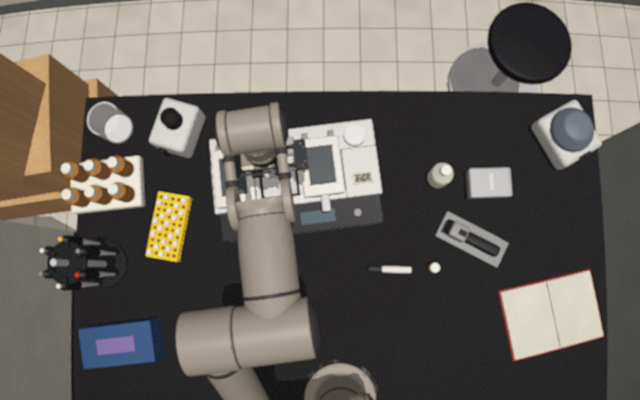

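The scene view shows the middle lid open about 55°, held by its tab, with the chamber visible inside. The scanner is flat on its pad and the other objects are where they were. One still call, then I hand in.

Request:
{"api": "play_rows", "payload": {"moves": [[[0, 0, 0, 0, -1], [0, 0, 0, 0, -1], [0, 0, 0, 0, -1], [0, 0, 0, 0, -1], [0, 0, 0, 0, -1], [0, 0, 0, 0, -1], [0, 0, 0, 0, -1], [0, 0, 0, 0, -1], [0, 0, 0, 0, -1], [0, 0, 0, 0, -1]]]}}

```text
time: 31.6
tool_pos: [0.6438, 0.1734, 0.2819]
tool_rot: [-0.122, 1.533, 3.134]
contact_force: [1.3, 1.7, -4.4]
opening: 0.0216
```

```bash
python3 chk.py; python3 -c "
from cell import robot
print(robot.observe()['qvel']); print(robot.hand_in())"
```

```text
t 31.6 back 0.0893 up 0.1561 lat -0.0 theta 0.97 r err -0.0001 F [ 1.3  1.7 -4.4] open 0.021598600067095564 tilt [-0.038  0.    -0.999] yaw -83.5
[ 0.00109965 -0.00013998 -0.0006461   0.00070932  0.00109623  0.00133511]
the job is handed in; nothing more can be done
None
```

The job is handed in at about 31.6 s: the middle lid is the unlatched one, and the arm is holding it open and still by its tab at about 0.97 rad (55°).

- **Scan:** I held the scanner still for about 2 s with its window 114 mm from the label and the beam about 5 mm off the label centre. That aim is calculated from the arm pose and the camera positions; the interface gives no read confirmation.
- **Scanner back:** It was laid back on its pad, and pictures taken after release and at the end show it lying flat there.
- **Lid test:** The right tab stayed hard, at 0.1486 m with 13 N on it. The middle tab sank about 8 mm at 8 N. I did not tap the left tab, since the unlatched lid was already found.
- **Opening:** I gripped the middle tab at 25 N. The arm's path matched the hinge's arc to under 1 mm, and in the last second the tool stayed put to within 0.1 mm. The scene picture shows the open chamber.
- **Other things:** The last pictures show the other bench items that are in view where they were.

The tool ended tilted about 2° from vertical, which had no visible effect. No check failed. The cameras disagreed by up to about 8 mm on the tab positions, so I set the grasp from the wrist camera's close-up.

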